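# Pin the leaf of a checking fixture shut and hold it for the reading

## Robot

A 6-joint arm with a two-finger parallel gripper is mounted at the origin on the work surface. World frame = base frame: x ahead of the robot, y to its left, z up, the work surface at z = 0. Lengths are in m, angles in rad, forces in N, time in s.
With the tool pointing down it reaches from about 0.35 to 0.975 m from the base axis. Payload 4.9 kg.
Tool frame: the origin (TCP) lies midway between the tips of the shut fingers; the grasp point (between the pads) lies 19 mm behind it; z points along the fingers, y is the direction in which the jaws open and shut (so a half turn about z gives the same grasp; the last joint's range is limited). The gripper opens to 85 mm and grips with 20 to 120 N. Pads are 22 mm wide; open, the fingers measure 114 mm over their backs; the gripper's body (76 mm by 85 mm) begins 54 mm behind the grasp point. The pads swing forward as they close: fully open they stand 13 mm farther back than shut.
Start: joints at [1.184, 0.053, 1.613, -0, 1.476, -0.119], TCP at [0.165, 0.603, 0.231] pointing down, gripper open.
Joint ranges: [-3.01, 3.01], [-1.01, 2.22], [0.06, 2.58], [-1.02, 4.17], [0.09, 2.62], [-3.14, 3.14]. Speed limits (rad/s): [2.57, 2.57, 3.14, 3.14, 3.14, 3.14].

## Interface

Orientations are given as a unit quaternion [w, x, y, z].
In Python, from plant import state, grab_frame, camera_params, job_done, boxes_of gives the robot as it stands.
- The arm moves only by the tool step_arm, never from a script. Its argument "steps" is a list of rows, each a list of 4 numbers: the shift along the tool's x, y, z in mm, then the turn about the tool's z in degrees. A call has 1 to 8 rows; each row shifts and turns the pose as measured when the row begins, along the tool's axes as they then stand; what a row does not reach is not made up. A row lasts 1/10 s, in which the tool goes at most 50 mm and 8.59 degrees, less where a joint would pass 70% of its speed; a pose out of reach is approached as far as the arm can. A call is refused whole if a number of a shift passes 50 or a number of a turn 8.59, either way. A call with a gripper value outside its range is refused whole. "claw" is the opening in per cent of the stroke, from 0 (shut) to 100 (fully open), set as the call begins (left out, the last holds). The fingers move at their own pace and stop on an object; the grip force is fixed at half the most. Time passes only in rows, so rows that do not move let the fingers close. It gives the time, the measured TCP pose, the force and the opening at its end, in the units of the state.
- state(): the state, without advancing time (a new reading comes with each control period).
- grab_frame(name): name is "side" or "top" or "wrist"; returns (picture, depth): 420x560x3 uint8, red, green, blue; 420x560 float32, m along the optical axis (not along the pixel's ray), 0 where there is no reading.
- camera_params(name): a dict with "mtx" (3x3 intrinsics, pixels), "extrinsics" (4x4, takes a point from camera to world coordinates); the wrist camera has in their place "T_tool_cam" (4x4, takes a point from camera to tool coordinates, whose origin is the TCP and whose axes are the flange's). Camera axes: x right, y down, z forward; pixel columns grow to the right and rows downward; lengths in m; the calibration is good to about 2 mm. A picture is of the moment at which its call begins: read the wrist's pose just before it. camera_params takes no time and is no camera call.
- job_done(): hands the job in, once; it reports no verdict.
Trained networks look in the newest picture that a camera, given by its name, has taken for a name from the list of things; names that differ only in an ending like _2 or _b are one class to them, and where a whole thing is asked for, a point or a joint stands for the part that bears it (a point fixed in the world has none). Each returns a list of dicts, best first, with "p" (0 to 1); they miss things now and then, are a little off and sometimes report something else, mostly with a low value. They report only what shows in the picture. A call takes as long as a camera call.
- boxes_of(camera, label): "box" ([left, top, width, height] in pixels, round what is visible of it).
The state is a dict: "time": time; "joint_pos": joint angles; "joint_vel": joint speeds; "joint_efforts": joint torques, N m; "tool_pos": TCP position; "tool_rot": TCP orientation; "contact_force": force on the tool from outside, world axes, zero at the start; "ft_torque": the same for the moment, N m; "gripper_width": opening from 0.0 (shut) to 1.0 (fully open).
Only numpy, scipy, OpenCV 4.12 (cv2) and the standard library are available. Lean on these libraries where they do the work, as an engineer would, in place of code of your own. Each camera call takes 0.05 s, during which the arm holds its last target. There are 200 camera calls.

## Task

Take a gauge reading of the stamped sheet in the checking fixture: on the readout press the round key to clear the last value and then the wide bar key to start the delayed reading, each fully down and by itself. Then swing the fixture's hinged leaf down over the sheet until it rests on its two sprung plungers, take the thicker of the two pins from the rack and push it through the leaf into the bush below until its flange sits on the leaf, bearing down so that the plungers give way and the leaf is fully shut. Finish while still gripping the pin and pressing the leaf shut with it (let go of nothing), with the small square key, the slim pin and the other things on the bench left alone.

Things in the scene. Friction and masses are not known exactly. Their poses are not given: they have to be found in the camera images.
- fixture: Checking fixture, fixed on the bench: aluminium base plate 170 (x) x 210 (y) x 12 mm with a steel sheet in its nest (sheet top 42 mm above the bench), a bush block, a hinge along its +y side and two sprung plungers (at x = +-48 mm, 85 mm from the hinge, 58 mm high). Origin: centre of the underside; z up; x along the hinge axis. Only its place and yaw vary.
- hinge (a point): Middle of the hinge axis, on the fixture: 75 mm from the fixture's centre towards its +y, 58 mm above the bench. The axis runs along the fixture's x; the axle ears stand to x = +-74 mm and 68 mm above the bench.
- socket (a point): Centre of the bush's mouth in the fixture's base, 45 mm from the fixture's centre towards its -y (120 mm from the hinge axis), 40 mm above the bench. Upright hole, 15 mm across and 28 mm deep; the sheet above it (40 to 42 mm above the bench) has a 19 mm hole there. z axis up, fixture's axes.
- leaf (a joint): Hinge of the leaf, rad: 0 = fully shut, level; 1.57 = upright; 2.0 = the stop. Friction keeps it where it is left (about 5 N at the free edge moves it). Below 0.07 rad two sprung plungers in the base meet the leaf and push it up: let go, it rises to about 0.04 rad. Pressing down at the pin hole, about 6 N brings it to 0.015 rad and 9 N to 0, a hard stop.
- leaf_tab (a point): Middle of the end of the tab on the leaf's free edge, 160 mm from the hinge axis. The leaf is an aluminium frame 110 mm wide, 12 mm thick, its middle plane through the hinge axis, ending 142 mm from it; then the tab, 40 mm wide, 8 mm thick. Open, its outer face (the top when shut) looks to the fixture's +y: push that face over towards -y and down.
- leaf_hole (a point): Centre of the pin hole's mouth on the leaf's outer (upper) face, 120 mm from the hinge axis, mid-width; hole 15 mm across, straight through the 12 mm leaf. 64 mm above the bench when shut. Its axes are the leaf's: z along the hole, out of the outer face; y from the free edge to the hinge.
- rack: Wooden pin rack, fixed: block 60 (x) x 120 (y) x 55 mm high, with two holes 15 mm across, 30 mm to either side of its centre along its y; one pin stands in each, flange on the block. Origin: centre of the underside. Its place and yaw vary, and which pin is in which hole.
- pin: The thicker, taller pin: steel, 100 mm long, about 0.14 kg, upright in the rack, handle up. From the tip up: shank 12 mm across and 44 mm long, its last 10 mm tapering to 5 mm at the tip; flange 32 mm across and 6 mm thick; knurled round handle 22 mm across and 50 mm tall. Origin at the centre of the tip, 11 mm above the bench at the start; z up towards the handle; round, so its yaw means nothing.
- pin_tip (a point): Centre of the pin's tip (the origin of pin).
- pin_flange (a point): Centre of the flange's underside, 44 mm above the tip along the pin; it meets leaf_hole when the pin is home.
- slim_pin: The slimmer, shorter gauge pin in the rack's other hole, to be left alone: shank 9 mm, flange 25 mm, handle 15 mm across and 36 mm tall, 86 mm in all. Origin at the tip, z up.
- readout: Gauge readout, fixed: grey console 150 (x) x 180 (y) x 40 mm high, a tilted display 110 mm high along its far (+x) edge, three white keys in a row along y on its top, 40 mm in front of its centre. Origin: centre of the underside. Place and yaw vary.
- key_clear (a joint): Travel of the round clear key, 24 mm across, the middle one: m, 0 = up, 0.005 = fully down. Springs back; about 5 N to the bottom.
- key_clear_top (a point): Centre of the top of the round clear key, 49 mm above the bench when up. z up, x and y along the console's.
- key_start (a joint): Travel of the wide bar start key, 20 (x) x 36 (y) mm, the one at the console's -y end, 56 mm from the round key's centre: m, 0 = up, 0.005 = fully down. Springs back; about 5 N.
- key_start_top (a point): Centre of the top of the wide bar start key, 49 mm above the bench when up.
- key_print (a joint): Travel of the small square print key, 14 mm, at the console's +y end, 50 mm from the round key: not to be pressed. m, 0 = up, 0.005 = down.
- caliper: Bystander: digital caliper lying flat beyond the fixture, 230 x 60 x 14 mm. Origin: centre of its beam, on the bench.
- bracket: Bystander: small stamped steel angle bracket, 90 x 63 x 30 mm, lying on the bench between the robot and the readout. Origin: centre of its underside.
- bottle: Bystander: white plastic bottle, 60 mm across, 160 mm tall, standing beyond the fixture and the readout. Origin: centre of its underside.

How it is judged:
By the outcome, as a careful person would: the job done as asked, in the order asked, and still so for the second after the job is handed in, while the arm keeps its last pose, push and grip.
It also fails if it takes over 72 s, if anything falls off the work surface, if the arm or the gripper's body presses on something with over 40 N, if the wrist force passes 120 N, or if a joint passes its speed limit or range.

## Working session

There is one attempt and no reset: what is moved stays moved. The work goes in short steps, Python scripts to look and compute and a tool call to move; the robot and the scene stay as the last step left them, time stands still between calls to the robot, and variables do not carry over. Pictures are saved under pics/ and viewed, about 8 in all and at most 12, crops included, and the job is handed in when it is done.

Besides the shell and the picture viewer there is one more tool, called after "Call:" by a JSON object that holds its "api" and its "payload", one argument or row to a line. step_arm: Moves the arm, as the interface text tells. Its arguments: {"type":"object","properties":{"steps":{"type":"array"},"claw":{"type":"number"}},"required":["steps"]}

```bash
mkdir -p pics; ls; cat > h.py <<'E'
import numpy as np, cv2
from plant import *
from scipy.spatial.transform import Rotation as R
def cam(name):
    c=camera_params(name); K=np.array(c['mtx'])
    if name=='wrist':
        s=state(); q=s['tool_rot']; T=np.eye(4); T[:3,:3]=R.from_quat([q[1],q[2],q[3],q[0]]).as_matrix(); T[:3,3]=s['tool_pos']
        return K,T@np.array(c['T_tool_cam'])
    return K,np.array(c['extrinsics'])
def shot(name):
    K,T=cam(name); im,d=grab_frame(name); return im,d,K,T
def cloud(d,K,T):
    v,u=np.mgrid[:d.shape[0],:d.shape[1]]
    P=np.stack([(u-K[0,2])/K[0,0]*d,(v-K[1,2])/K[1,1]*d,d],-1)
    W=P@T[:3,:3].T+T[:3,3]; W[d==0]=np.nan
    return W
def onplane(u,v,z,K,T):
    r=T[:3,:3]@np.linalg.solve(K,[u,v,1]); s=(z-T[2,3])/r[2]; return T[:3,3]+s*r
def proj(p,K,T):
    q=K@(T[:3,:3].T@(np.asarray(p)-T[:3,3])); return q[:2]/q[2]
def save(n,im): cv2.imwrite('pics/'+n+'.png',im[...,::-1])
E
python3 - <<'E'
from h import *
ims=[]
for n in ['top','side']:
    im,d,K,T=shot(n); save(n,im); np.savez(n,im=im,d=d,K=K,T=T); W=cloud(d,K,T)
    print(n,T[:3,3].round(3))
    for l in ['fixture','leaf_hole','leaf_tab','rack','pin','slim_pin','readout','key_clear','key_start','key_print','caliper','bracket','bottle','socket']:
        b=boxes_of(n,l)
        for x in b[:2]:
            B=x['box'];u=int(B[0]+B[2]/2);v=int(B[1]+B[3]/2); print(l,round(x['p'],2),np.round(B),W[min(v,419),min(u,559)].round(3))
print(state())
E
```

```text
pics
top [0.497 0.03  1.03 ]
fixture 0.77 [278. 203.  91.  69.] [ 0.519 -0.066  0.044]
fixture 0.56 [289. 208.   8.  52.] [0.522 0.009 0.219]
leaf_hole 0.81 [289. 205.  10.  54.] [0.524 0.009 0.22 ]
leaf_tab 0.58 [287. 206.  11.  53.] [0.524 0.011 0.218]
rack 0.62 [394. 220.  58.  23.] [ 0.533 -0.298  0.056]
slim_pin 0.64 [405. 226.  19.   7.] [ 0.537 -0.27   0.079]
readout 0.63 [ 96. 176. 101.  88.] [0.558 0.355 0.04 ]
key_clear 0.54 [147. 232.   7.   6.] [0.522 0.339 0.051]
key_start 0.46 [168. 216.  17.  14.] [0.551 0.281 0.05 ]
key_start 0.26 [280. 200.  89.  74.] [ 0.519 -0.069  0.04 ]
caliper 0.9 [302.  88.  28.  94.] [ 0.777 -0.052 -0.001]
bracket 0.63 [191. 274.  43.  48.] [0.373 0.201 0.001]
bottle 0.64 [176. 130.  32.  33.] [0.717 0.234 0.119]
socket 0.84 [283. 198.  84.  73.] [ 0.526 -0.071  0.041]
side [ 0.153 -0.547  0.86 ]
fixture 0.62 [223. 174. 126. 170.] [ 0.544 -0.037  0.024]
leaf_hole 0.77 [235. 177.  53.  78.] [ 0.584  0.108 -0.003]
leaf_tab 0.76 [233. 177.  55.  80.] [0.58  0.106 0.001]
rack 0.7 [235. 178.  55.  78.] [0.584 0.103 0.002]
rack 0.63 [335. 324.  78. 
[... 725 characters left out ...]
t_pos': array([ 1.18401247e+00,  5.26797715e-02,  1.61286537e+00,  2.16172425e-05,
        1.47602306e+00, -1.19007958e-01]), 'joint_vel': array([ 7.74943296e-04,  5.57459739e-06,  8.90653958e-04, -1.38382190e-03,
        7.50060857e-04,  8.48961459e-04]), 'joint_efforts': array([ 5.26528129e-04, -3.93675756e+01, -3.70450902e+01, -6.52844938e-05,
        6.25483426e-04,  2.46717650e-05]), 'tool_pos': array([0.16536199, 0.60271767, 0.23133684]), 'tool_rot': array([-7.35859764e-06,  1.33489307e-01,  9.91050253e-01,  1.45302408e-05]), 'contact_force': array([ 0.63199538,  0.65107358, -0.1642163 ]), 'ft_torque': array([ 0.02981184, -0.0207492 , -0.0654667 ]), 'gripper_width': 0.9982445589082345}
```

```bash
python3 - <<'E'
from h import *
im=np.load('top.npz')['im'][80:340,80:480]; im2=np.load('side.npz')['im'][90:420,120:440]
a=cv2.resize(im,(800,520)); save('c1',a); save('c2',cv2.resize(im2,(582,600),interpolation=cv2.INTER_CUBIC))
E
```

```text
(no output)
```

View pics/c1.png

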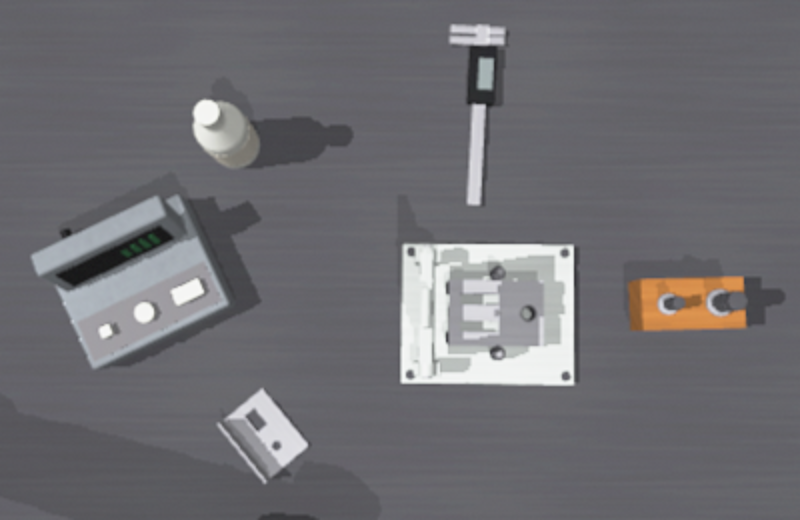

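View pics/c2.png

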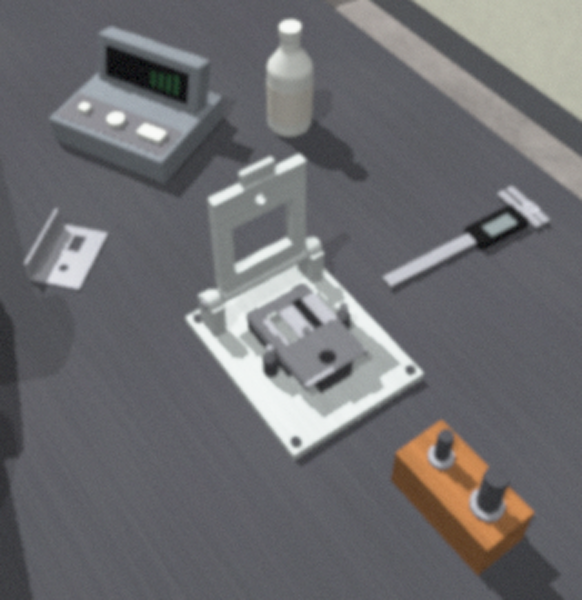

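The top crop shows the readout upper left, yawed by about 28°, with the square, round and bar keys running left to right. The fixture is in the middle with its leaf upright on the left, and the rack is at right with the thick pin at its far right end (−y). Next I'll measure these from both depth images.

```bash
python3 - <<'E'
from h import *
for n in ['top','side']:
    f=np.load(n+'.npz'); im,d,K,T=[f[k] for k in('im','d','K','T')]; W=cloud(d,K,T); x,y,z=W[...,0],W[...,1],W[...,2]
    print(n)
    m=(abs(x-.53)<.09)&(abs(y-.31)<.12)&(z>.043)&(z<.053)&(im.min(-1)>170)
    nn,l,st,c=cv2.connectedComponentsWithStats(m.astype(np.uint8))
    for i in range(1,nn):
        if st[i,4]>8: print('key',st[i,4],np.nanmean(W[l==i],0).round(4),'onplane',onplane(*c[i],.049,K,T).round(4))
    m=(abs(x-.53)<.13)&(abs(y+.07)<.16)&(z>.006)&(z<.018)
    r=cv2.minAreaRect(W[m][:,:2].astype(np.float32)*1000); print('base',r)
    m=(abs(x-.53)<.1)&(abs(y-.01)<.06)&(z>.09)
    P=W[m]; print('leaf',len(P),np.c_[P.min(0),P.max(0)].round(3).tolist()); 
    for a,b in[(.09,.12),(.12,.16),(.16,.19),(.19,.23)]:
        q=P[(P[:,2]>a)&(P[:,2]<b)]; print(a,len(q),q.mean(0).round(4) if len(q) else '',q[:,1].min() if len(q) else '')
    m=(abs(x-.53)<.08)&(abs(y+.31)<.1)&(z>.045)&(z<.058)&(im[...,0].astype(int)-im[...,2]>60)
    print('rack',cv2.minAreaRect(W[m][:,:2].astype(np.float32)*1000))
    for a,b,k in[(.072,.13,'handles')]:
        m=(abs(x-.53)<.08)&(abs(y+.31)<.1)&(z>a)&(z<b)
        nn,l,st,c=cv2.connectedComponentsWithStats(m.astype(np.uint8))
        for i in range(1,nn):
            q=W[l==i]; print(k,st[i],q.mean(0).round(4),q.max(0).round(3),q.min(0).round(3))
            t=q[q[:,2]>q[:,2].max()-.006]; print(len(t),t.mean(0).round(4))
E
```

```text
top
key 125 [0.5456 0.2867 0.0483] onplane [0.5456 0.2865 0.049 ]
key 76 [0.5213 0.3374 0.0482] onplane [0.5213 0.3372 0.049 ]
key 32 [0.4991 0.3824 0.0473] onplane [0.4991 0.3818 0.049 ]
base ((529.569091796875, -75.7471923828125), (257.1158142089844, 218.35064697265625), 0.14267504215240479)
leaf 349 [[0.47, 0.577], [-0.001, 0.015], [0.09, 0.22]]
0.09 3 [ 0.5408 -0.0006  0.0903] -0.0006447316252143169
0.12 3 [0.5496 0.0016 0.1572] 0.001460191862630942
0.16 10 [0.5617 0.0022 0.1769] 0.001811727241561041
0.19 333 [0.5235 0.01   0.204 ] 0.002728294441003535
rack ((533.0455322265625, -306.1067810058594), (59.11051559448242, 121.05430603027344), 1.5274540185928345)
handles [438 225  16  11 140] [ 0.5339 -0.3324  0.1022] [ 0.545 -0.325  0.115] [ 0.523 -0.346  0.072]
70 [ 0.5344 -0.3361  0.1115]
handles [413 228  10   7  57] [ 0.5321 -0.2742  0.0922] [ 0.539 -0.268  0.101] [ 0.525 -0.283  0.074]
31 [ 0.5328 -0.2762  0.0972]
side
key 22 [0.4972 0.3824 0.048 ] onplane [0.4968 0.3812 0.049 ]
key 55 [0.519  0.3369 0.048 ] onplane [0.5186 0.3358 0.049 ]
key 98 [0.5434 0.2866 0.048 ] onplane [0.5429 0.2856 0.049 ]
base ((543.4515991210938, -76.65681457519531), (211.9779815673828, 228.57763671875), 86.27403259277344)
leaf 1848 [[0.465, 0.577], [-0.003, 0.017], [0.09, 0.22]]
0.09 243 [0.5176 0.0023 0.105 ] -0.0025758306267491538
0.12 362 [0.5171 0.0029 0.142 ] -0.0013003536490049372
0.16 624 [0.5169 0.0034 0.1747] -0.000705861136811814
0.19 619 [0.5182 0.0068 0.2016] 0.0003292963320506992
rack ((532.130859375, -306.3309631347656), (63.37943649291992, 121.01596069335938), 0.7149204015731812)
handles [359 326  11  15 125] [ 0.5287 -0.2781  0.09  ] [ 0.537 -0.269  0.099] [ 0.523 -0.285  0.073]
65 [ 0.5302 -0.2769  0.0965]
handles [383 346  17  24 304] [ 0.5288 -0.3387  0.1003] [ 0.543 -0.327  0.115] [ 0.521 -0.348  0.072]
119 [ 0.5323 -0.3365  0.1111]
```

```bash
cat >> h.py <<'E'
def rows(tx,ty,tz,yaw=None,n=8,k=None):
    """print rows: yaw = world angle (deg) of tool y; keep if None"""
    s=state(); q=s['tool_rot']; M=R.from_quat([q[1],q[2],q[3],q[0]]).as_matrix(); p=np.array(s['tool_pos'])
    a=np.degrees(np.arctan2(M[1,1],M[0,1])); D=np.array([tx,ty,tz])-p
    tot=0 if yaw is None else (yaw-a+90)%180-90
    print('t',round(s['time'],2),'pos',p.round(4),'yaw',a.round(2),'tilt',(M[:,2]).round(3),'F',np.round(s['contact_force'],1),'w',round(s['gripper_width'],3),'D',(D*1000).round(1))
    out=[]
    for i in range(n):
        th=np.radians(a+tot*i/n); X=np.array([np.sin(th),-np.cos(th),0]); X=X if M[0,0]*X[0]*0+1 else X
        Y=np.array([np.cos(th),np.sin(th),0]); Z=np.array([0,0,-1.]); X=np.cross(Y,Z)
        d=D*1000/n; out.append([round(float(d@X),1),round(float(d@Y),1),round(float(d@Z),1),round(-tot/n,2)])
    print(out)
E
python3 -c "
from h import *
rows(.520,.3368,.12,0+20,n=10)"
```

```text
t 1.5 pos [0.1654 0.6027 0.2313] yaw 74.66 tilt [-0.  0. -1.] F [ 0.6  0.7 -0.2] w 0.998 D [ 354.6 -265.9 -111.3]
[[-41.2, -16.3, 11.1, np.float64(5.47)], [-42.6, -12.3, 11.1, np.float64(5.47)], [-43.6, -8.1, 11.1, np.float64(5.47)], [-44.1, -4.0, 11.1, np.float64(5.47)], [-44.3, 0.3, 11.1, np.float64(5.47)], [-44.1, 4.5, 11.1, np.float64(5.47)], [-43.5, 8.7, 11.1, np.float64(5.47)], [-42.4, 12.8, 11.1, np.float64(5.47)], [-41.0, 16.8, 11.1, np.float64(5.47)], [-39.3, 20.6, 11.1, np.float64(5.47)]]
```

Call:
{"api": "step_arm", "payload": {
  "steps": [
    [-41,-16,10,5.5],
    [-42.6,-12.3,10,5.5],
    [-43.6,-8,10,5.5],
    [-44,-4,10,5.5],
    [-44.3,0.3,10,5.5],
    [-44,4.5,10,5.5],
    [-43.5,8.7,10,5.5],
    [-42.4,12.8,10,5.5]
  ],
  "claw": 0
}}

```text
time: 2.3
tool_pos: [0.4528, 0.3854, 0.1519]
tool_rot: [-0.0, 0.503, 0.864, 0.005]
contact_force: [0.0, 0.4, -0.4]
gripper_width: -0.0
```

```bash
python3 -c "
from h import *
rows(.520,.3368,.12,0+20,n=3)"
```

```text
t 2.3 pos [0.4528 0.3854 0.1519] yaw 29.54 tilt [ 0.004  0.009 -1.   ] F [ 0.   0.4 -0.4] w -0.0 D [ 67.2 -48.6 -31.9]
[[-25.1, 11.5, 10.6, np.float64(3.18)], [-24.5, 12.9, 10.6, np.float64(3.18)], [-23.7, 14.2, 10.6, np.float64(3.18)]]
```

Call:
{"api": "step_arm", "payload": {
  "steps": [
    [-25,11.5,10.6,3.2],
    [-24.5,13,10.6,3.2],
    [-23.7,14.2,10.6,3.2],
    [0,0,0,0]
  ]
}}

```text
time: 2.7
tool_pos: [0.5262, 0.3299, 0.1177]
tool_rot: [-0.0, 0.581, 0.814, 0.004]
contact_force: [0.1, 0.3, -1.2]
gripper_width: -0.001
```

```bash
python3 -c "
from h import *
im,d,K,T=shot('wrist'); W=cloud(d,K,T); save('w1',im)
for p in [(.52,.3368,.049),(.5445,.2865,.049),state()['tool_pos']]: print(proj(p,K,T))
x,y,z=[W[...,i] for i in range(3)]
m=(z>.045)&(z<.053)&(im.min(-1)>150)
nn,l,st,c=cv2.connectedComponentsWithStats(m.astype(np.uint8))
for i in range(1,nn):
  if st[i,4]>100: print(st[i],c[i],onplane(*c[i],.049,K,T).round(4))
rows(.520,.3368,.056,n=2)"
```

```text
[269.03793736 217.82376506]
[278.79860198 289.52313592]
[274.29327729 280.36948205]
[250 128  24  25 481] [261.8045738  140.14137214] [0.4992 0.3842 0.049 ]
[255 198  35  33 890] [271.70786517 213.96404494] [0.5208 0.34   0.049 ]
[451 362  58  16 397] [475.73551637 368.71788413] [0.7184 0.2684 0.049 ]
t 2.75 pos [0.5254 0.3311 0.1184] yaw 19.12 tilt [ 0.004  0.008 -1.   ] F [ 0.5 -0.2 -0.5] w 0.0 D [ -5.4   5.7 -62.4]
[[3.6, -1.6, 31.2, 0.0], [3.6, -1.6, 31.2, 0.0]]
```

View pics/w1.png

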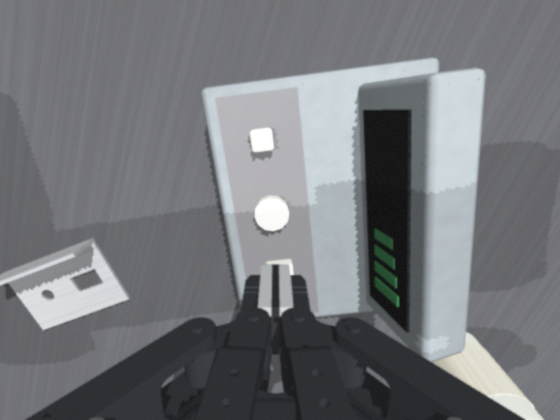

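The wrist view shows the round key at (272, 214), within 3 mm of the top-camera estimate. The bar key sits behind the fingertips.

Call:
{"api": "step_arm", "payload": {
  "steps": [
    [3.5,-1.6,30,0],
    [3.5,-3,30,0],
    [0,0,0,0]
  ]
}}

```text
time: 3.05
tool_pos: [0.5193, 0.3394, 0.0604]
tool_rot: [0.0, 0.579, 0.816, 0.007]
contact_force: [-0.7, -0.7, -2.0]
gripper_width: -0.001
```

```bash
python3 -c "
from h import *
rows(.5205,.3385,.043,n=1)"
```

```text
t 3.05 pos [0.5193 0.3394 0.0604] yaw 19.28 tilt [ 0.008  0.012 -1.   ] F [-0.7 -0.7 -2. ] w -0.001 D [  1.2  -0.9 -17.4]
[[-1.2, 0.8, 17.4, 0.0]]
```

Call:
{"api": "step_arm", "payload": {
  "steps": [
    [-1,0,9,0],
    [0,0,7,0],
    [0,0,2.5,0],
    [0,0,1.5,0]
  ]
}}

```text
time: 3.45
tool_pos: [0.5212, 0.3412, 0.0452]
tool_rot: [0.002, 0.577, 0.817, 0.01]
contact_force: [-1.4, -2.3, 4.7]
gripper_width: 0.003
```

Call:
{"api": "step_arm", "payload": {
  "steps": [
    [0,0,2.5,0],
    [0,0,2,0],
    [0,0,1,0]
  ]
}}

```text
time: 3.75
tool_pos: [0.5224, 0.3419, 0.0444]
tool_rot: [0.002, 0.577, 0.817, 0.01]
contact_force: [-2.3, -1.4, 4.9]
gripper_width: -0.003
```

Call:
{"api": "step_arm", "payload": {
  "steps": [
    [0,0,3,0],
    [0,0,3,0],
    [0,0,2,0]
  ]
}}

```text
time: 4.05
tool_pos: [0.5237, 0.3427, 0.0441]
tool_rot: [0.002, 0.577, 0.817, 0.01]
contact_force: [-3.8, -1.2, 6.5]
gripper_width: -0.004
```

Call:
{"api": "step_arm", "payload": {
  "steps": [
    [1,-0.5,6,0],
    [1,0,6,0]
  ]
}}

```text
time: 4.25
tool_pos: [0.5241, 0.343, 0.0434]
tool_rot: [0.003, 0.576, 0.817, 0.006]
contact_force: [-19.2, -15.8, 37.5]
gripper_width: 0.0
```

```bash
python3 -c "
from h import *
rows(.545,.288,.062,n=2)"
```

```text
t 4.25 pos [0.5241 0.343  0.0434] yaw 19.6 tilt [ 0.012  0.007 -1.   ] F [-19.2 -15.8  37.5] w 0.0 D [ 20.9 -55.   18.6]
[[-29.4, 0.6, -9.3, 0.0], [-29.4, 0.6, -9.3, 0.0]]
```

Call:
{"api": "step_arm", "payload": {
  "steps": [
    [0,0,-12,0],
    [0,0,-10,0],
    [-29,0.6,0,0],
    [-29,0.6,0,0],
    [0,0,0,0]
  ]
}}

```text
time: 4.75
tool_pos: [0.5486, 0.2896, 0.071]
tool_rot: [0.005, 0.576, 0.818, 0.012]
contact_force: [-0.2, -0.1, -0.6]
gripper_width: 0.004
```

```bash
python3 -c "
from h import *
rows(.545,.287,.050,n=2)"
```

```text
t 4.75 pos [0.5486 0.2896 0.071 ] yaw 19.69 tilt [ 0.022  0.013 -1.   ] F [-0.2 -0.1 -0.6] w 0.004 D [ -3.6  -2.6 -21. ]
[[-0.6, -2.1, 10.5, 0.0], [-0.6, -2.1, 10.5, 0.0]]
```

Call:
{"api": "step_arm", "payload": {
  "steps": [
    [-0.6,-2,10,0],
    [0,-2,8,0],
    [0,0,4,0],
    [0,0,3,0],
    [0,0,3,0]
  ]
}}

```text
time: 5.25
tool_pos: [0.5457, 0.289, 0.0436]
tool_rot: [0.006, 0.575, 0.818, 0.011]
contact_force: [-13.0, -8.4, 31.1]
gripper_width: 0.001
```

Call:
{"api": "step_arm", "payload": {
  "steps": [
    [0,0,-20,0],
    [0,0,-40,4],
    [0,0,-40,6],
    [0,0,-30,8],
    [0,0,0,0]
  ]
}}

```text
time: 5.75
tool_pos: [0.5406, 0.2905, 0.1758]
tool_rot: [0.002, 0.699, 0.715, 0.01]
contact_force: [0.1, -0.3, 0.1]
gripper_width: 0.001
```

```bash
python3 -c "
from h import *
rows(.522,.06,.178,0,n=5)"
```

```text
t 5.75 pos [0.5406 0.2905 0.1758] yaw 1.33 tilt [ 0.018  0.012 -1.   ] F [ 0.1 -0.3  0.1] w 0.001 D [ -18.6 -230.5    2.2]
[[-46.0, -4.8, -0.4, np.float64(0.27)], [-46.0, -4.6, -0.4, np.float64(0.27)], [-46.1, -4.4, -0.4, np.float64(0.27)], [-46.1, -4.1, -0.4, np.float64(0.27)], [-46.1, -3.9, -0.4, np.float64(0.27)]]
```

Call:
{"api": "step_arm", "payload": {
  "steps": [
    [-46,-4.6,-5,0.3],
    [-46,-4.6,-5,0.3],
    [-46,-4.4,-5,0.3],
    [-46,-4,-4,0.3],
    [-36,-3.9,-1,0.3],
    [0,0,0,0]
  ]
}}

```text
time: 6.35
tool_pos: [0.5194, 0.0673, 0.1854]
tool_rot: [-0.001, 0.702, 0.713, 0.009]
contact_force: [0.3, 0.1, -0.1]
gripper_width: 0.0
```

```bash
python3 -c "
from h import *
rows(.522,.023,.196,0,n=1)"
```

```text
t 6.35 pos [0.5194 0.0673 0.1854] yaw 0.89 tilt [ 0.011  0.013 -1.   ] F [ 0.3  0.1 -0.1] w 0.0 D [  2.6 -44.3  10.6]
[[-44.3, 1.9, -10.6, np.float64(0.89)]]
```

Call:
{"api": "step_arm", "payload": {
  "steps": [
    [-20,1,-8,0.5],
    [-22,1,-5,0.5],
    [-22,0,1,0],
    [-22,0,2,0]
  ]
}}

```text
time: 6.75
tool_pos: [0.52, -0.0151, 0.1887]
tool_rot: [-0.006, 0.704, 0.71, 0.009]
contact_force: [-0.4, 3.7, -0.7]
gripper_width: 0.0
```

```bash
python3 -c "
from h import *
rows(.522,-.027,.189,0,n=1)"
```

```text
t 6.75 pos [ 0.52   -0.0151  0.1887] yaw 0.49 tilt [ 0.004  0.022 -1.   ] F [-0.4  3.7 -0.7] w 0.0 D [  2.  -11.9   0.3]
[[-11.9, 1.8, -0.3, np.float64(0.49)]]
```

Call:
{"api": "step_arm", "payload": {
  "steps": [
    [-20,1,3,0],
    [-20,1,6,0],
    [-20,0,10,0],
    [-16,0,14,0]
  ]
}}

```text
time: 7.15
tool_pos: [0.5222, -0.0859, 0.1484]
tool_rot: [-0.012, 0.7, 0.714, 0.011]
contact_force: [0.0, 0.3, 3.2]
gripper_width: -0.002
```

```bash
python3 -c "
from h import *
rows(.522,-.093,.141,0,n=1)"
```

```text
t 7.15 pos [ 0.5222 -0.0859  0.1484] yaw 1.12 tilt [-0.002  0.033 -0.999] F [0.  0.3 3.2] w -0.002 D [-0.2 -7.1 -7.4]
[[-7.1, -0.3, 7.4, np.float64(1.12)]]
```

Call:
{"api": "step_arm", "payload": {
  "steps": [
    [-13,0,17,0],
    [-10,0,20,0],
    [-5,0,16,0],
    [-3,0,13,0]
  ]
}}

```text
time: 7.55
tool_pos: [0.5234, -0.1132, 0.0758]
tool_rot: [-0.013, 0.697, 0.717, 0.011]
contact_force: [0.3, -0.9, 1.0]
gripper_width: -0.004
```

```bash
python3 -c "
from h import *
rows(.522,-.121,.069,0,n=1)"
```

```text
t 7.55 pos [ 0.5234 -0.1132  0.0758] yaw 1.58 tilt [-0.004  0.034 -0.999] F [ 0.3 -0.9  1. ] w -0.004 D [-1.4 -7.8 -6.8]
[[-7.7, -1.6, 6.8, np.float64(1.58)]]
```

Call:
{"api": "step_arm", "payload": {
  "steps": [
    [-4,0,4,0],
    [-2,0,4,0],
    [0,0,2,0]
  ]
}}

```text
time: 7.85
tool_pos: [0.523, -0.1158, 0.064]
tool_rot: [-0.017, 0.696, 0.718, 0.011]
contact_force: [-6.2, -2.7, 13.8]
gripper_width: 0.003
```

Call:
{"api": "step_arm", "payload": {
  "steps": [
    [0,0,-20,0],
    [0,0,-35,0],
    [0,0,-40,0],
    [-20,2,-35,0],
    [-35,2,-15,0],
    [-40,2,0,0],
    [-20,0,0,0],
    [0,0,0,0]
  ],
  "claw": 100
}}

```text
time: 8.65
tool_pos: [0.536, -0.2363, 0.2091]
tool_rot: [-0.017, 0.691, 0.722, 0.01]
contact_force: [0.8, 0.6, -0.1]
gripper_width: 0.997
```

```bash
python3 -c "
from h import *
im,d,K,T=shot('wrist'); save('w2',im); np.savez('w2',im=im,d=d,K=K,T=T)
W=cloud(d,K,T)
for l in ['leaf_hole','leaf','pin','leaf_tab']: print(l,[(round(b['p'],2),np.round(b['box'])) for b in boxes_of('wrist',l)[:2]])
print(proj((.522,-.114,.066),K,T),proj((.5335,-.337,.111),K,T))
im2,d2,K2,T2=shot('top'); save('t2',im2); np.savez('t2',im=im2,d=d2,K=K2,T=T2)
rows(.5335,-.337,.16,0,n=2)"
```

```text
leaf_hole [(0.69, array([194.,   0., 150., 108.]))]
leaf [(0.71, array([193.,   0., 150., 110.]))]
pin [(0.74, array([257., 224.,  31.,  42.])), (0.64, array([257., 279.,  27.,  58.]))]
leaf_tab [(0.7, array([196.,   3., 144., 106.]))]
[265.86058901  54.11011391] [268.03237258 330.46073686]
t 8.95 pos [ 0.5356 -0.2331  0.2084] yaw 2.73 tilt [-0.011  0.04  -0.999] F [-0.3 -0.3 -1.2] w 1.001 D [  -2.1 -103.9  -48.4]
[[-51.8, -3.5, 24.2, np.float64(1.37)], [-51.9, -2.3, 24.2, np.float64(1.37)]]
```

View pics/w2.png

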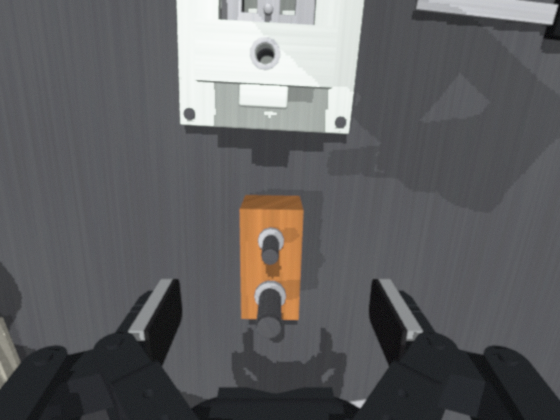

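Leaf is down. The hole mouth is at (265, 52), the thick pin's handle top at (271, 328), and the slim pin behind it at (270, 256).

```bash
python3 -c "
from h import *
f=np.load('w2.npz'); im,d,K,T=[f[k] for k in('im','d','K','T')]; W=cloud(d,K,T)
x,y,z=[W[...,i] for i in range(3)]
g=im.mean(-1)
big=cv2.resize(im[20:90,225:305],None,fx=7,fy=7,interpolation=cv2.INTER_CUBIC); big2=cv2.resize(im[270:345,240:300],None,fx=6.5,fy=6.5,interpolation=cv2.INTER_CUBIC)
h=max(big.shape[0],big2.shape[0]); c=np.zeros((h,big.shape[1]//1+big2.shape[1],3),np.uint8)
c=np.zeros((h,big.shape[1]+big2.shape[1],3),np.uint8); c[:big.shape[0],:big.shape[1]]=big; c[:big2.shape[0],big.shape[1]:]=big2
save('c3',c[:600,:]); print(c.shape)
m=(y<-.06)&(y>-.17)&(abs(x-.522)<.06)&(z>.055)&(z<.08); P=W[m]; A=np.c_[P[:,:2]-[.522,-.115],np.ones(len(P))]; print('leafplane',np.linalg.lstsq(A,P[:,2],rcond=None)[0])
m=(z>.105)&(abs(x-.533)<.03)&(y<-.3)&(y>-.38); vv,uu=np.nonzero(m); print('handle top',len(vv),W[m].mean(0),uu.mean(),vv.mean(),onplane(uu.mean(),vv.mean(),.111,K,T))
for u,v,zz in [(265,52,.069)]: print(onplane(u,v,zz,K,T))
f=np.load('t2.npz'); im,d,K,T=[f[k] for k in('im','d','K','T')]; W=cloud(d,K,T); x,y,z=[W[...,i] for i in range(3)]
m=(z>.105)&(abs(x-.533)<.03)&(y<-.3)&(y>-.38); vv,uu=np.nonzero(m); print('handle top cam',len(vv),W[m].mean(0)) if m.any() else print('hid')
"
```

```text
(490, 950, 3)
leafplane [-0.00035159 -0.03355501  0.0696429 ]
handle top 479 [ 0.5341205  -0.33355037  0.10935348] 268.96033402922757 325.84342379958247 [ 0.53411584 -0.33233954  0.111     ]
[ 0.52139306 -0.11296888  0.069     ]
handle top cam 63 [ 0.53671818 -0.30333125  0.51579938]
```

View pics/c3.png

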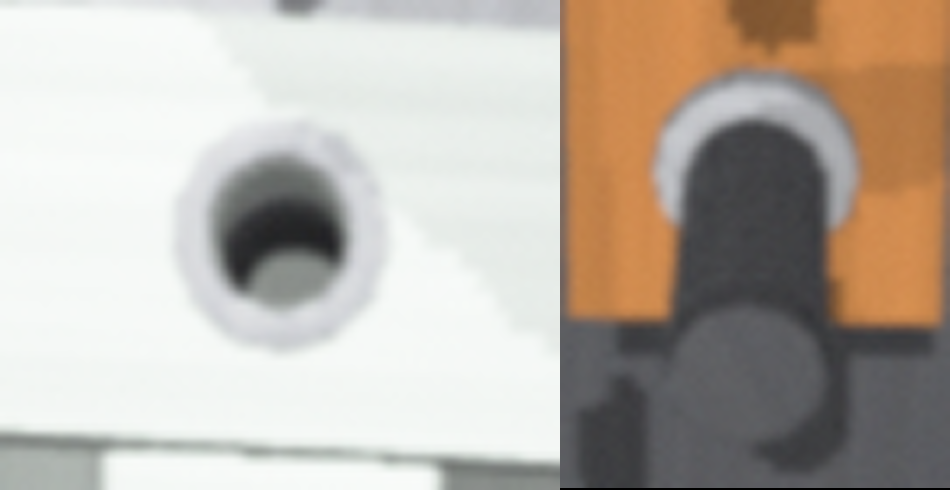

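Call:
{"api": "step_arm", "payload": {
  "steps": [
    [-34,-2,8,1.2],
    [-36,-1,12,1],
    [-28,-1,16,0.5],
    [0,0,12,0],
    [0,0,0,0]
  ],
  "claw": 100
}}

```text
time: 9.45
tool_pos: [0.5356, -0.3266, 0.1555]
tool_rot: [-0.018, 0.704, 0.709, 0.011]
contact_force: [-0.4, -0.2, 0.3]
gripper_width: 1.002
```

```bash
python3 -c "
from h import *
rows(.534,-.335,.074,0,n=3)"
```

```text
t 9.45 pos [ 0.5356 -0.3266  0.1555] yaw 0.42 tilt [-0.01   0.04  -0.999] F [-0.4 -0.2  0.3] w 1.002 D [ -1.6  -8.4 -81.5]
[[-2.8, -0.5, 27.2, np.float64(0.14)], [-2.8, -0.5, 27.2, np.float64(0.14)], [-2.8, -0.5, 27.2, np.float64(0.14)]]
```

Call:
{"api": "step_arm", "payload": {
  "steps": [
    [-6,-0.5,20,0.2],
    [-4,-0.5,25,0],
    [-2,-0.5,22,0],
    [0,0,10,0],
    [0,0,0,0]
  ]
}}

```text
time: 9.95
tool_pos: [0.5365, -0.33, 0.0798]
tool_rot: [-0.016, 0.703, 0.711, 0.012]
contact_force: [0.0, 0.1, -0.2]
gripper_width: 1.002
```

```bash
python3 -c "
from h import *
rows(.534,-.335,.074,0,n=1)"
```

```text
t 9.95 pos [ 0.5365 -0.33    0.0798] yaw 0.65 tilt [-0.006  0.039 -0.999] F [ 0.   0.1 -0.2] w 1.002 D [-2.5 -5.  -5.8]
[[-5.0, -2.6, 5.8, np.float64(0.65)]]
```

Call:
{"api": "step_arm", "payload": {
  "steps": [
    [-5,-2.6,5,0.6],
    [-1,0,1.5,0],
    [0,0,0,0]
  ]
}}

```text
time: 10.25
tool_pos: [0.5357, -0.336, 0.0762]
tool_rot: [-0.013, 0.706, 0.708, 0.012]
contact_force: [-0.0, -1.0, 0.4]
gripper_width: 1.001
```

```bash
python3 -c "
from h import *
rows(.534,-.335,.074,0,n=1)
im,d,K,T=shot('wrist'); save('w3',im)
b=cv2.resize(im[200:420,160:400],None,fx=2.5,fy=2.5); save('w3c',b)
print(proj((.534,-.335,.111),K,T))"
```

```text
t 10.25 pos [ 0.5357 -0.336   0.0762] yaw 0.11 tilt [-0.002  0.036 -0.999] F [-0.  -1.   0.4] w 1.001 D [-1.7  1.  -2.2]
[[1.0, -1.7, 2.2, np.float64(0.11)]]
[270.84368141 324.25236622]
```

View pics/w3c.png

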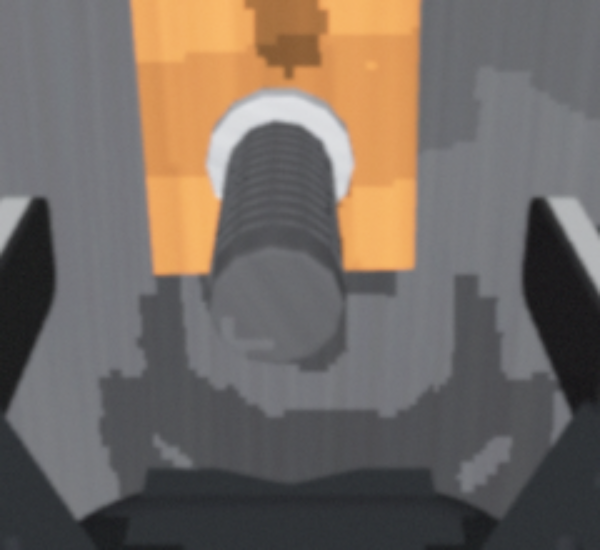

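Handle top is at full-frame pixel (270, 322), which is within about 1 mm of where I expected it between the pads. I'll nudge slightly and close.

Call:
{"api": "step_arm", "payload": {
  "steps": [
    [0,-2.5,1,0],
    [0,0,0,0],
    [0,0,0,0],
    [0,0,0,0],
    [0,0,0,0]
  ],
  "claw": 0
}}

```text
time: 10.8
tool_pos: [0.5339, -0.3371, 0.0776]
tool_rot: [-0.012, 0.706, 0.708, 0.012]
contact_force: [0.5, 1.1, -1.5]
gripper_width: 0.241
```

Call:
{"api": "step_arm", "payload": {
  "steps": [
    [-0.5,0,-15,0],
    [-0.5,0,-20,0],
    [-1,0,-25,0],
    [-1,0,-25,0],
    [0,0,-20,0],
    [0,0,0,0]
  ]
}}

```text
time: 11.4
tool_pos: [0.5331, -0.3428, 0.187]
tool_rot: [-0.013, 0.706, 0.708, 0.012]
contact_force: [1.1, -0.4, -1.3]
gripper_width: 0.24
```

```bash
python3 -c "
from h import *
rows(.5210,-.116,.180,0,n=5)
im,d,K,T=shot('side'); W=cloud(d,K,T); save('s3',cv2.resize(im[150:400,200:470],None,fx=2.2,fy=2.2))
p=state()['tool_pos']; print([proj(p+np.array([0,0,dz]),K,T).round() for dz in(0,-.065)])"
```

```text
t 11.4 pos [ 0.5331 -0.3428  0.187 ] yaw 0.09 tilt [-0.001  0.036 -0.999] F [ 1.1 -0.4 -1.3] w 0.24 D [-12.1 226.8  -7. ]
[[45.4, -2.3, 1.4, np.float64(0.02)], [45.4, -2.4, 1.4, np.float64(0.02)], [45.4, -2.4, 1.4, np.float64(0.02)], [45.4, -2.4, 1.4, np.float64(0.02)], [45.4, -2.4, 1.4, np.float64(0.02)]]
[array([404., 331.]), array([396., 352.])]
```

View pics/s3.png

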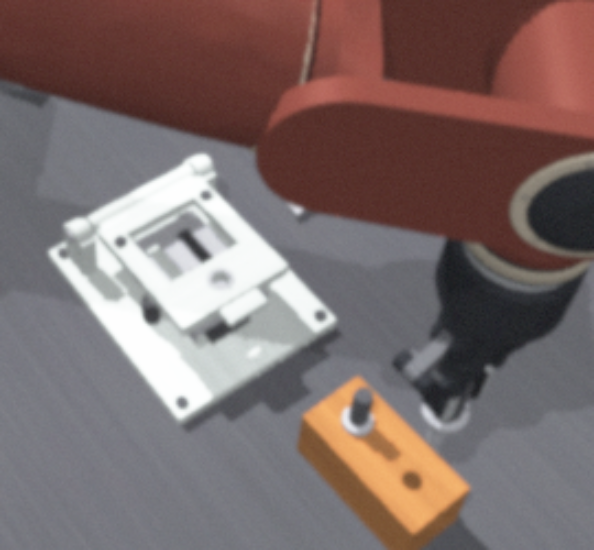

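Call:
{"api": "step_arm", "payload": {
  "steps": [
    [30,-2,0,0],
    [44,-2.4,0,0],
    [44,-2.4,0,0],
    [44,-2.4,0,0],
    [36,-2.4,0,0],
    [18,0,0,0],
    [0,0,0,0]
  ]
}}

```text
time: 12.15
tool_pos: [0.5141, -0.1171, 0.1822]
tool_rot: [-0.023, 0.708, 0.706, 0.01]
contact_force: [0.1, -0.4, -2.2]
gripper_width: 0.238
```

```bash
python3 -c "
from h import *
rows(.5210,-.117,.150,0,n=2)"
```

```text
t 12.15 pos [ 0.5141 -0.1171  0.1822] yaw -0.08 tilt [-0.019  0.046 -0.999] F [ 0.1 -0.4 -2.2] w 0.238 D [  6.9   0.1 -32.2]
[[0.1, 3.5, 16.1, np.float64(-0.04)], [0.1, 3.5, 16.1, np.float64(-0.04)]]
```

Call:
{"api": "step_arm", "payload": {
  "steps": [
    [-1,5,15,0],
    [-1,4,15,0],
    [0,0,8,0],
    [0,0,0,0]
  ]
}}

```text
time: 12.55
tool_pos: [0.5209, -0.1189, 0.1365]
tool_rot: [-0.025, 0.708, 0.706, 0.008]
contact_force: [-1.1, -0.7, -1.9]
gripper_width: 0.24
```

```bash
python3 -c "
from h import *
rows(.5223,-.1177,.141,0,n=1)
im,d,K,T=shot('side'); s=state(); 
u,v=proj((.521,-.115,.069),K,T).astype(int); print(u,v); save('s4',cv2.resize(im[v-60:v+40,u-60:u+60],None,fx=6,fy=6,interpolation=cv2.INTER_CUBIC))"
```

```text
t 12.55 pos [ 0.5209 -0.1189  0.1365] yaw -0.18 tilt [-0.025  0.047 -0.999] F [-1.1 -0.7 -1.9] w 0.24 D [1.4 1.2 4.5]
[[1.2, 1.4, -4.5, np.float64(-0.18)]]
300 276
```

View pics/s4.png

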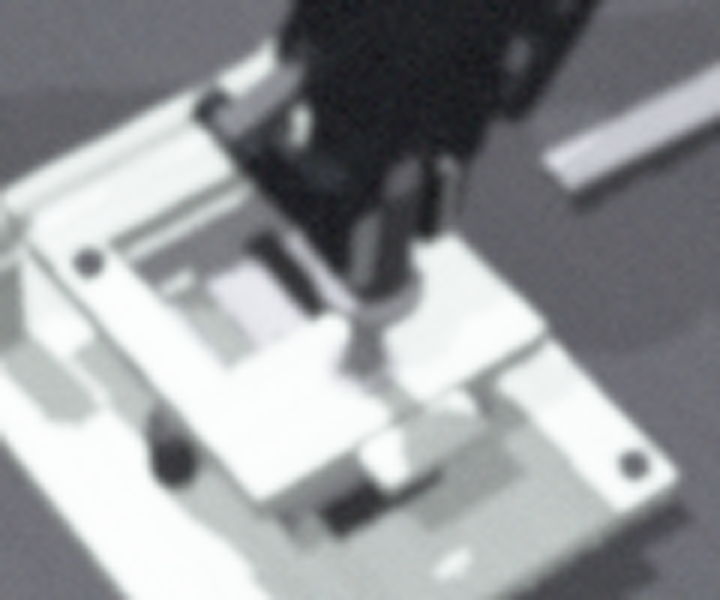

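Call:
{"api": "step_arm", "payload": {
  "steps": [
    [1,1.8,1,0],
    [0,0.2,4,0],
    [0,0.2,4,0],
    [0,0,0,0]
  ]
}}

```text
time: 13.0
tool_pos: [0.5238, -0.1185, 0.1284]
tool_rot: [-0.025, 0.709, 0.705, 0.008]
contact_force: [-0.6, 0.3, -2.2]
gripper_width: 0.234
```

Call:
{"api": "step_arm", "payload": {
  "steps": [
    [0,-0.5,5,0],
    [-0.2,0,5,0],
    [-0.2,0,5,0],
    [0,0,0,0]
  ]
}}

```text
time: 13.4
tool_pos: [0.5229, -0.1179, 0.1128]
tool_rot: [-0.025, 0.709, 0.705, 0.009]
contact_force: [-0.7, 0.3, -2.6]
gripper_width: 0.239
```

Call:
{"api": "step_arm", "payload": {
  "steps": [
    [-0.2,0,5,0],
    [-0.2,0,5,0],
    [-0.2,0,4,0],
    [0,0,0,0]
  ]
}}

```text
time: 13.8
tool_pos: [0.5225, -0.1178, 0.0972]
tool_rot: [-0.025, 0.709, 0.705, 0.008]
contact_force: [-0.2, -0.3, -1.5]
gripper_width: 0.241
```

Call:
{"api": "step_arm", "payload": {
  "steps": [
    [-0.2,0,4,0],
    [-0.2,0,3,0],
    [0,0,3,0],
    [0,0,0,0]
  ]
}}

```text
time: 14.2
tool_pos: [0.5227, -0.1181, 0.0886]
tool_rot: [-0.025, 0.709, 0.705, 0.008]
contact_force: [-2.3, 1.7, -0.1]
gripper_width: 0.235
```

Call:
{"api": "step_arm", "payload": {
  "steps": [
    [0,0,2,0],
    [0,0,2,0],
    [0,0,1.5,0],
    [0,0,0,0]
  ]
}}

```text
time: 14.6
tool_pos: [0.5229, -0.1182, 0.0871]
tool_rot: [-0.025, 0.709, 0.705, 0.008]
contact_force: [-3.0, 1.7, 1.6]
gripper_width: 0.241
```

Call:
{"api": "step_arm", "payload": {
  "steps": [
    [0,0,3,0],
    [0,0,4,0],
    [0,0,4,0]
  ]
}}

```text
time: 14.9
tool_pos: [0.5232, -0.1182, 0.0865]
tool_rot: [-0.027, 0.708, 0.706, 0.006]
contact_force: [-14.7, 4.3, 24.6]
gripper_width: 0.239
```

```bash
python3 -c "
from h import *
for n in ['side','wrist']:
  im,d,K,T=shot(n); W=cloud(d,K,T); x,y,z=[W[...,i] for i in range(3)]
  m=(y<-.02)&(y>-.13)&(abs(x-.522)>.036)&(abs(x-.522)<.052)&(z>.055)&(z<.075)&(im.min(-1)>170); P=W[m]; print(n,len(P))
  if len(P)>50:
    A=np.c_[P[:,:2]-[.522,-.115],np.ones(len(P))]; print(np.linalg.lstsq(A,P[:,2],rcond=None)[0])
  if n=='side':
    u,v=proj((.521,-.115,.069),K,T).astype(int); save('s5',cv2.resize(im[v-60:v+40,u-60:u+60],None,fx=6,fy=6,interpolation=cv2.INTER_CUBIC))
s=state(); print(s['contact_force'],s['ft_torque'],s['tool_pos'])"
```

```text
side 449
[-0.00117624  0.00074741  0.06371345]
wrist 11268
[4.47878678e-05 1.55939905e-03 6.28746359e-02]
[-14.09801985   3.85195752  24.33742157] [0.86510145 2.59415316 0.08508762] [ 0.52321    -0.11822848  0.08644145]
```

View pics/s5.png

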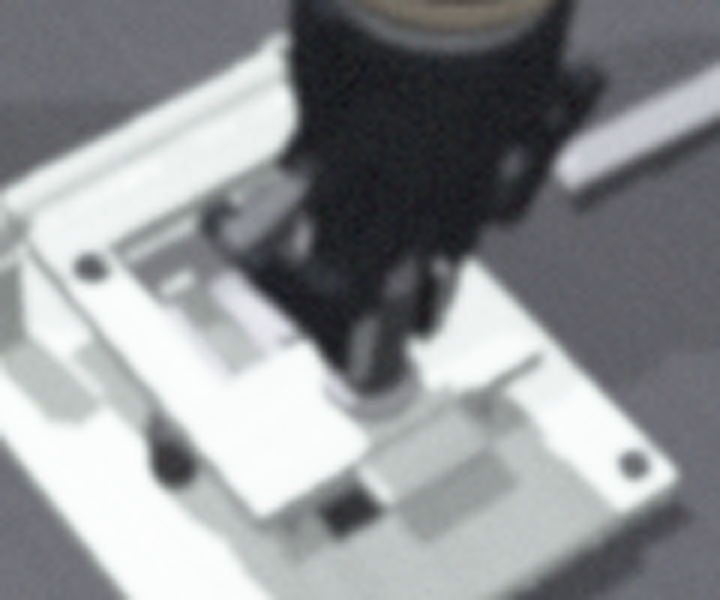

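The leaf is level: the slope is about 0.001 and its top is at about 63.5 mm. The flange is on the leaf and the push holds steady at about 24 N, so I'm handing in.

```bash
python3 -c "
from h import *
print(job_done()); s=state(); print(s['time'],s['contact_force'],s['tool_pos'],s['gripper_width'])"
```

```text
the job is handed in; nothing more can be done
None
the job is handed in; nothing more can be done
```

The job is done and handed in, at about 15 s on the robot's clock. The round clear key and then the bar start key were each pressed to the bottom. I then swung the leaf down onto its plungers and pushed the thick pin through it into the bush. The arm was still gripping the pin and pressing the leaf shut at hand-in.

- **Keys:** key travel was not read directly. The tool stopped at about 43.5 mm on both, against 44 mm for fully down, with contact forces of 37 N and 31 N.
- **Leaf before the pin:** it rose back to a slope of about 0.034 rad, as expected when it rests on its plungers.
- **Leaf shut:** both cameras measured it level (slope 0.001–0.0016 rad), with its top at 63–64 mm against 64 mm when shut. The side picture shows the flange on the leaf.
- **Push and grip:** a steady 24 N down with the jaws at 0.24 of full opening, so the pin was still held.

- **Tool tilt:** a tool tilt I could not correct built up during the moves, and the pin stands an estimated 0.02–0.03 rad off upright. It bears with about 14 N of sideways force, and the flange may sit slightly fuller on one side.
- **Key force:** the 37 N on the clear key came close to the 40 N limit for the arm and gripper body, but it was the fingertips pressing.
- **Other objects:** I made no moves against the square key, slim pin, caliper, bracket or bottle. I did not take a separate picture to confirm them at the end.

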